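Lock the bayonet filler cap on the coolant tank

ROBOT

A 6-joint arm with a two-finger parallel gripper is mounted at the origin on a cart in front of the work surface, level with it; the furniture and walls round the work are solid. World frame = base frame: x ahead of the robot, y to its left, z up, the work surface at z = 0. Lengths are in m, angles in rad, forces in N, time in s.
With the tool pointing down it reaches from about 0.4 to 0.825 m from the base axis. Payload 7 kg.
Tool frame: the origin (TCP) lies at the very end of the fingers, on their centre line; the grasp point (between the pads) lies 19 mm behind it (arm.pinch_z is the z of the grasp point in the tool frame, in m); z points along the fingers, y is the direction in which the jaws open and shut (so a half turn about z gives the same grasp; the last joint's range is limited). The gripper opens to 88 mm and grips with 3 to 60 N. Pads are 19 mm wide; open, the fingers measure 130 mm over their backs; the gripper's body (78 mm by 193 mm) begins 47 mm behind the grasp point.
Start: joints at [1.56, 0.359, 0.012, 0, -1.224, -0.288], TCP at [0.199, 0.645, 0.227] pointing down, gripper open.
Joint ranges: [-3.07, 3.07], [-1.43, 2.12], [-1.02, 1.25], [-3.03, 1.67], [-3.05, -0], [-3.03, 3.03]. Speed limits (rad/s): [2.39, 2.39, 3.01, 3.14, 3.14, 3.14].

INTERFACE

Orientations are given as [roll, pitch, yaw] about the fixed x, y, z axes, in that order (R = Rz(yaw) Ry(pitch) Rx(roll)).
In Python, from station import arm gives the robot as it stands.
- The arm moves only by the tool drive_tool, never from a script. Its argument "targets" is a list of rows, each a list of 6 numbers: the shift along the world's x, y, z in units of 0.04 m (1.0 is 0.04 m), then the turn, a rotation vector about the world's x, y, z in units of 6 degrees (1.0 is 6 degrees). In form: [[x, y, z, wx, wy, wz], ...]. A call has 1 to 5 rows; each row shifts and turns the commanded pose from where the row before left it; what a row does not reach is not made up. A row lasts 1/8 s, in which the tool goes at most 62.5 mm and 10.7 degrees, less where a joint would pass 70% of its speed; a pose out of reach is approached as far as the arm can. A call with a number of a shift or a turn outside -1 to 1 is refused whole. A call with a gripper value outside its range is refused whole. "claw" is the opening, from 0 (shut) to 1 (fully open), set as the call begins (left out, the last holds). The fingers move at their own pace and stop on an object; "newtons" is the grip in N (left out, the last holds). Time passes only in rows, so rows that do not move let the fingers close. It gives the time, the measured TCP pose, the force and the opening at its end, in the units of the state.
- arm.get_state(): the state, without advancing time (a new reading comes with each control period).
- arm.grab_frame(name): name is "scene" or "top"; returns (picture, depth): 420x560x3 uint8, red, green, blue; 420x560 float32, m along the optical axis (not along the pixel's ray), 0 where there is no reading.
- arm.get_calibration(name): a dict with "mtx" (3x3 intrinsics, pixels), "origin" and "rotation" of the camera in the world. Camera axes: x right, y up, looking along -z (the intrinsics and any distortion apply to the point x, -y, -z); pixel columns grow to the right and rows downward; lengths in m; the calibration is good to about 2 mm. A picture is of the moment at which its call begins. get_calibration takes no time and is no camera call.
- arm.job_done(): hands the job in, once; it reports no verdict.
Trained networks look in the newest picture that a camera, given by its name, has taken for a name from the list of things; names that differ only in an ending like _2 or _b are one class to them, and where a whole thing is asked for, a point or a joint stands for the part that bears it (a point fixed in the world has none). Each returns a list of dicts, best first, with "score" (0 to 1); they miss things now and then, are a little off and sometimes report something else, mostly with a low value. They report only what shows in the picture. A call takes as long as a camera call. They do not tell look-alikes from the thing itself.
- arm.search_frame(target, camera): "point" ([x, y, z] in m, in the coordinates of the camera as it stood for that picture, good to about 4 mm: the middle of the surface that is visible of it).
- arm.cut_out(target, camera): "pixels" (420x560 bool, what is visible of it).
- arm.landmark_of(target, camera): "point" ([x, y, z] in m, in the coordinates of the camera as it stood for that picture, good to about 4 mm: a listed point, or the origin of a listed thing).
The state is a dict: "t": time; "q": joint angles; "qd": joint speeds; "joint_efforts": joint torques, N m; "eef_pos": TCP position; "ee_rot": TCP orientation; "force": force on the tool from outside, world axes, zero at the start; "moment": the same for the moment, N m; "width": finger opening in m.
Only numpy, scipy, OpenCV 4.12 (cv2) and the standard library are available. Lean on these libraries where they do the work, as an engineer would, in place of code of your own. Each camera call takes 0.05 s, during which the arm holds its last target. There are 200 camera calls.

TASK

Put the loose metal filler cap on the neck of the coolant tank: find the slots with its two lugs, push it in against the spring, turn it clockwise about a quarter turn until the lugs spring up into their locking pockets, and leave it locked on. Be gentle: do not ram or force the cap, and leave the spanner and the bolt lying where they are.

Things in the scene. Friction and masses are not known exactly. Their poses are not given: they have to be found in the camera images.
- cap_centre (a point): Loose filler cap, bare metal, 150 g, 51 mm tall, standing upright. Point on its axis half-way up, 25.5 mm above its foot; z up, x along its grip bar. Grip bar: 40 mm along x, 16 mm thick along y, from 25 mm above the foot to the top at 51 mm. Below it a round flange 48 mm across, from 18 to 25 mm. A half turn about z leaves the cap the same.
- cap_foot (a point): Centre of the cap's underside, same axes. The lowest 18 mm are a round spigot 29 mm across, its foot tapered to 23 mm. Two lugs stick out of it along +x and -x (in line with the grip bar), each 8.5 mm wide, 6 mm tall, flush with the foot; 42 mm over both lugs.
- tank: Grey coolant tank fixed to the bench, 190 x 110 mm, 70 mm high; origin at the centre of its underside, x along its length towards a small dark motor lying on top (its axis at x = +58 mm, top at most 114 mm above the bench). The filler neck stands at x = -45 mm.
- mouth (a point): Centre of the neck's open top, 100 mm above the bench: a fixed steel collar 60 mm across, bore 34 mm, z up, x as the tank. Two opposite entry slots, 13 mm wide at the bore. The collar is clamped with its slots up to 46 degrees either way from the x axis, and this angle is not measured: look or feel for it.
- spring_top (a point): Centre of the spring plate in the bore, 3 mm below the mouth when unloaded. An unlocked cap with its lugs in the slots stands on it, cap_centre 22.5 mm above the mouth (25.5 mm if the lugs miss the slots and stand on the collar). It yields from about 3.3 N and takes 0.6 N more per mm, damped (0.6 N more at 10 mm/s).
- rib_foot (a point): On the neck's axis 9 mm below the mouth, level with the undersides of two ribs, each just clockwise (from above) of a slot. Lugs pass below the ribs when the foot is over 15 mm below the mouth (about 10.5 N); at 18 mm the flange meets the collar, hard. From about 70 degrees clockwise of the slots the lugs are past the ribs; a stop ends the turn at about 92 degrees.
- lock_level (a point): On the neck's axis, 11 mm below the mouth: where the cap's foot rests when locked (cap_centre 14.5 mm above the mouth), its lugs lifted by the spring into the pockets past the ribs, with about 8 N. Anticlockwise turning out of a slot is blocked by a wall.
- spanner_17: Bystander: steel spanner 218 x 37 x 9 mm lying flat near the middle of the bench, its long side pointing away from the robot. Origin at the centre of its underside.
- bolt_m12: Bystander: hexagon bolt with nut, 68 mm long, lying beyond the spanner. Origin at the centre of its underside.
There are look-alikes about, which are no part of the job. Of the things like the part that bears cap_centre, leave any that is blue; of the rest the larger one is meant.

How it is judged:
On the way:
1. the cap is pushed into the neck against the spring, deep enough for its lugs to pass beneath the rib (z of cap_centre in the frame of mouth below 0.0115 m and horizontal distance between cap_centre and mouth below 0.005 m), for 0.1 s.
At the end, for the whole second after the job is handed in: The cap is locked: it stands in the neck, upright within 0.15 rad, within 5 mm of the neck's axis, its centre 12.2 to 17 mm above the mouth (held 8 mm down against the spring by the lugs in their pockets), released and at rest (z of cap_centre in the frame of mouth between 0.0122 and 0.017 m and horizontal distance between cap_centre and mouth below 0.005 m and angle between cap_centre's own z axis and vertical below 0.15 rad and linear speed of filler_cap below 0.01 m/s); the robot touches nothing.
It fails at once if the cap is pressed or twisted against the tank with more than 50 N in all (its spring included) (contact force between filler_cap and tank above 50 N).
It fails at once if the spanner or the bolt is moved more than 30 mm (distance of any of spanner_17, bolt_m12 from where it was at the start of the episode above 0.03 m).
It also fails if it takes over 72 s, if anything falls off the work surface, if the arm or the gripper's body presses on something with over 40 N, if the wrist force passes 120 N, or if a joint passes its speed limit or range.

## Working session

There is one attempt and no reset: what is moved stays moved. The work goes in short steps, Python scripts to look and compute and a tool call to move; the robot and the scene stay as the last step left them, time stands still between calls to the robot, and variables do not carry over. Pictures are saved under pics/ and viewed, about 8 in all and at most 12, crops included, and the job is handed in when it is done.

Besides the shell and the picture viewer there is one more tool, called after ">>>" by a JSON object that holds its "method" and its "body", one argument or row to a line. drive_tool: Moves the arm, as the interface text tells. Shifts and turns lie within -1 to 1; 1 stands for 0.04 m of shift or 6 degrees of turn. Its arguments: {"type":"object","properties":{"targets":{"type":"array"},"claw":{"type":"number"},"newtons":{"type":"number"}},"required":["targets"]}

```bash
mkdir -p pics; cat > h.py <<'E'
import numpy as np, cv2
from station import arm
def w(cam,p):
    c=arm.get_calibration(cam); return np.array(c["origin"])+np.array(c["rotation"])@np.array(p)
def cloud(cam,d):
    c=arm.get_calibration(cam);K=np.array(c["mtx"]);v,u=np.mgrid[:420,:560]
    P=np.stack([(u-K[0,2])/K[0,0]*d,-(v-K[1,2])/K[1,1]*d,-d],-1)
    return P@np.array(c["rotation"]).T+np.array(c["origin"])
def save(n,im,s=1):
    cv2.imwrite(f"pics/{n}.png",cv2.resize(im[...,::-1],None,fx=s,fy=s,interpolation=cv2.INTER_CUBIC))
E
python3 - <<'E'
from h import *
print(arm.get_state())
ims=[]
for c in("top","scene"):
    im,d=arm.grab_frame(c);save(c,im,1.4);k=arm.get_calibration(c);print(c,k)
    for t in("cap_centre","mouth","tank","spanner_17","bolt_m12"):
        for r in arm.landmark_of(t,c)[:4]: print(c,t,round(r["score"],2),w(c,r["point"]).round(3))
E
```

```text
{'t': 0.0, 'q': array([ 1.56010381e+00,  3.59354864e-01,  1.10536416e-02, -3.66920400e-04,
       -1.22411274e+00, -2.88057258e-01]), 'qd': array([-0.00037673,  0.00041857,  0.00031422, -0.00100099,  0.00074197,
        0.00148575]), 'joint_efforts': array([ 7.88056550e-04, -5.82728219e+01,  2.93041205e+01,  6.99707374e+00,
        6.96711868e-03, -1.66646969e-04]), 'eef_pos': array([0.19857321, 0.64460561, 0.22563811]), 'ee_rot': array([ 3.13994367e+00, -1.28882821e-04, -2.98874621e-01]), 'force': array([0.13494118, 0.0158582 , 0.32516952]), 'moment': array([-0.00692887,  0.01561206,  0.00099211]), 'width': 0.08765719824528427}
top {'mtx': array([[461.85115309,   0.        , 276.97755061],
       [  0.        , 461.85115309, 206.24386245],
       [  0.        ,   0.        ,   1.        ]]), 'origin': array([0.50267992, 0.01379791, 0.95450903]), 'rotation': array([ 0.09591611, -0.02001731, -1.59016582])}
top cap_centre 0.94 [1.967 1.478 2.419]
top cap_centre 0.73 [1.954 1.465 2.406]
top cap_centre 0.7 [1.968 1.479 2.42 ]
top mouth 0.79 [1.887 1.398 2.339]
top tank 0.68 [2.045 1.556 2.497]
top tank 0.56 [1.884 1.395 2.336]
top spanner_17 0.93 [2.018 1.529 2.47 ]
top bolt_m12 0.5 [2.032 1.544 2.484]
scene {'mtx': array([[530.88444132,   0.        , 286.99303666],
       [  0.        , 530.88444132, 206.81348941],
       [  0.        ,   0.        ,   1.        ]]), 'origin': array([0.16403167, 0.60630479, 0.5813854 ]), 'rotation': array([ 0.98741868, -0.0235912 , -2.50830437])}
scene cap_centre 0.97 [2.19  2.632 2.607]
scene cap_centre 0.93 [2.166 2.608 2.583]
scene cap_centre 0.6 [1.97  2.413 2.388]
scene mouth 0.82 [2.73  3.172 3.147]
scene mouth 0.26 [2.754 3.196 3.171]
scene tank 0.84 [2.906 3.349 3.324]
scene spanner_17 0.94 [2.494 2.936 2.911]
scene bolt_m12 0.73 [2.562 3.004 2.979]
scene bolt_m12 0.27 [2.912 3.354 3.329]
```

```bash
cat > h.py <<'E'
import numpy as np, cv2
from scipy.spatial.transform import Rotation
from station import arm
def RT(cam):
    c=arm.get_calibration(cam); return Rotation.from_euler("xyz",c["rotation"]).as_matrix(),np.array(c["origin"]),np.array(c["mtx"])
def w(cam,p):
    R,o,_=RT(cam); return o+R@np.array(p)
def cloud(cam,d):
    R,o,K=RT(cam);v,u=np.mgrid[:420,:560]
    P=np.stack([(u-K[0,2])/K[0,0]*d,-(v-K[1,2])/K[1,1]*d,-d],-1)
    return P@R.T+o
def px(cam,p):
    R,o,K=RT(cam);q=R.T@(np.array(p)-o);return K[0,2]+K[0,0]*q[0]/-q[2],K[1,2]-K[1,1]*q[1]/-q[2]
def save(n,im,s=1):
    cv2.imwrite(f"pics/{n}.png",cv2.resize(im[...,::-1],None,fx=s,fy=s,interpolation=cv2.INTER_CUBIC))
E
python3 - <<'E'
from h import *
for c in("top","scene"):
    im,d=arm.grab_frame(c);np.savez(f"{c}.npz",im=im,d=d)
    for t in("cap_centre","mouth","tank","spanner_17","bolt_m12"):
        for r in arm.landmark_of(t,c)[:4]:
            p=w(c,r["point"]);print(c,t,round(r["score"],2),p.round(3),np.round(px(c,p)))
E
```

```text
top cap_centre 0.91 [0.607 0.136 0.025] [206. 200.]
top cap_centre 0.75 [0.522 0.122 0.02 ] [214. 242.]
top cap_centre 0.45 [0.501 0.217 0.02 ] [166. 253.]
top mouth 0.92 [ 0.537 -0.163  0.097] [362. 230.]
top tank 0.88 [ 0.583 -0.167  0.002] [354. 210.]
top bolt_m12 0.61 [ 0.681 -0.002  0.001] [274. 165.]
scene cap_centre 0.67 [0.508 0.217 0.013] [244. 341.]
scene cap_centre 0.67 [0.616 0.137 0.025] [224. 274.]
scene cap_centre 0.59 [0.523 0.124 0.026] [276. 293.]
scene mouth 0.8 [ 0.542 -0.159  0.098] [362. 175.]
scene tank 0.92 [ 0.584 -0.169 -0.004] [341. 211.]
scene tank 0.6 [ 0.543 -0.157  0.085] [360. 182.]
scene spanner_17 0.67 [ 0.498 -0.001 -0.004] [332. 273.]
scene bolt_m12 0.56 [ 0.68  -0.    -0.007] [249. 235.]
```

View pics/top.png

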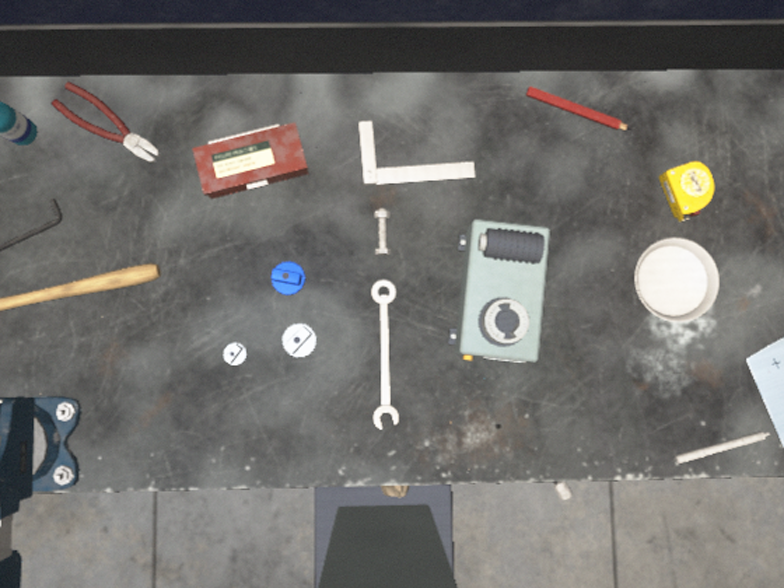

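View pics/scene.png

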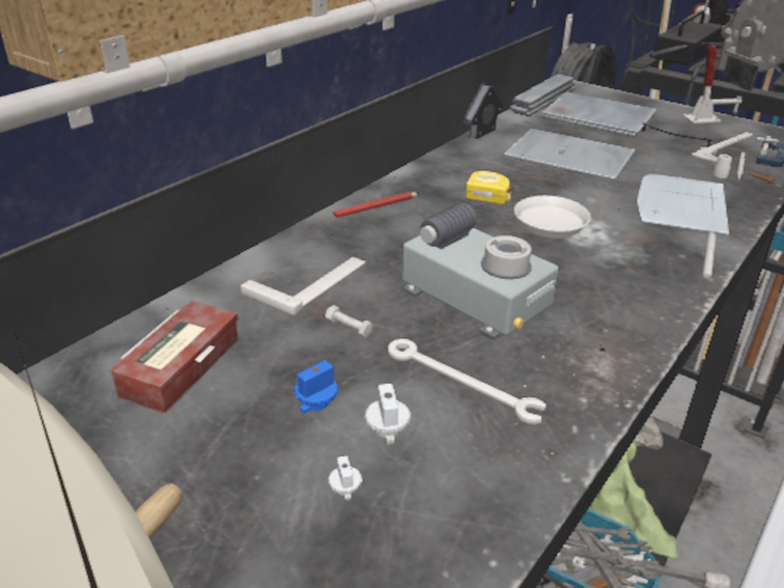

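```bash
python3 - <<'E'
from h import *
T=np.load("top.npz");S=np.load("scene.npz")
im,d=T["im"],T["d"];P=cloud("top",d)
def crop(im,u,v,r,s): return cv2.resize(im[v-r:v+r,u-r:u+r],(s,s),interpolation=cv2.INTER_CUBIC)
out=np.hstack([crop(im,214,242,20,390),crop(im,361,229,24,390)]);save("crop1",out)
for lo,hi,c,r in((.035,.07,(.522,.123),.035),(.015,.03,(.522,.123),.035),(.09,.11,(.538,-.161),.04),(.06,.08,(.583,-.167),.13)):
    m=(P[...,2]>lo)&(P[...,2]<hi)&(np.hypot(P[...,0]-c[0],P[...,1]-c[1])<r)
    q=P[m]; 
    if len(q)<5: print(lo,len(q));continue
    (cx,cy),wh,a=cv2.minAreaRect(q[:,:2].astype(np.float32)*1000)
    U,s,V=np.linalg.svd(q[:,:2]-q[:,:2].mean(0));print(lo,len(q),q.mean(0).round(4),"rect",cx,cy,wh,a,"pca",np.degrees(np.arctan2(V[0,1],V[0,0])))
E
```

```text
0.035 182 [0.5202 0.1227 0.0495] rect 520.2454833984375 123.34280395507812 (16.04328727722168, 39.753902435302734) 46.55185317993164 pca 136.22139959890032
0.015 271 [0.5199 0.1214 0.0242] rect 520.3102416992188 122.92066955566406 (46.88658905029297, 47.756160736083984) 21.61512565612793 pca -133.4009853771273
0.09 678 [ 0.539  -0.1598  0.0981] rect 538.6763305664062 -159.82546997070312 (57.747459411621094, 57.777828216552734) 87.77017211914062 pca -80.06895645441554
0.06 3785 [ 0.5747 -0.162   0.0692] rect 584.218994140625 -166.69229125976562 (110.9452133178711, 190.37661743164062) 82.53996276855469 pca 174.34782123528757
```

View pics/crop1.png

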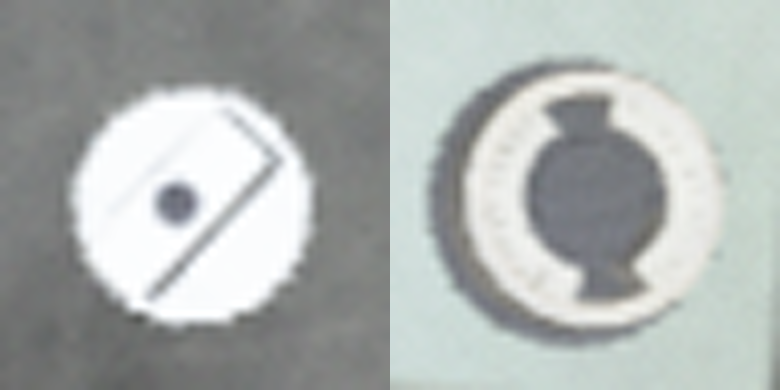

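The first two pictures show the three caps: blue at top view (206,200), small metal at (166,253), and the larger metal target at (214,242). The tank neck is at (361,229). The crop shows the target's grip bar running about 136° in world, and the neck's slots about 8° from world x.

```bash
python3 - <<'E'
from h import *
T=np.load("top.npz");im=T["im"];R,o,K=RT("top")
v,u=np.mgrid[:420,:560]
ray=np.stack([(u-K[0,2])/K[0,0],-(v-K[1,2])/K[1,1],-np.ones_like(u,float)],-1)@R.T
Q=o+ray*((.1-o[2])/ray[...,2:]); g=im.mean(-1)
c=np.array([.539,-.1602])
for r in (.018,.019,.020,.021):
    res=[]
    for a in range(0,360,4):
        p=px("top",[c[0]+r*np.cos(np.radians(a)),c[1]+r*np.sin(np.radians(a)),.1]);res.append(cv2.getRectSubPix(g.astype(np.float32),(1,1),p)[0,0])
    res=np.array(res);a=np.radians(np.arange(0,360,4));wt=np.clip(170-res,0,None)
    print(r,"axis",np.degrees(np.angle((wt*np.exp(2j*a)).sum()))/2,[int(x*4) for x in np.where(res<140)[0]])
q=Q[(np.hypot(Q[...,0]-c[0],Q[...,1]-c[1])<.024)&(g<130)];print("dark centroid",q.mean(0),len(q))
E
```

```text
0.018 axis 6.415460707632091 [0, 4, 8, 12, 16, 180, 184, 188, 192, 196, 200, 204, 208, 348, 352, 356]
0.019 axis 6.87071200390257 [0, 4, 8, 12, 16, 176, 180, 184, 188, 192, 196, 200, 204, 348, 352, 356]
0.02 axis 7.209879077470854 [0, 4, 8, 12, 16, 20, 176, 180, 184, 188, 192, 196, 200, 204, 348, 352, 356]
0.021 axis 7.575619480546902 [0, 4, 8, 12, 16, 20, 176, 180, 184, 188, 192, 196, 200, 204, 208, 348, 352, 356]
dark centroid [ 0.54011717 -0.16165635  0.1       ] 261
```

>>> {"method": "drive_tool", "body": {
  "targets": [
    [0.6,-1,0,0,0,-0.4],
    [0.6,-1,0,0,0,-0.4],
    [0.6,-1,0,0,0,-0.4],
    [0.6,-1,0,0,0,-0.4],
    [0.6,-1,0,0,0,-0.4]
  ],
  "claw": 0.8
}}

```text
t: 1.82
eef_pos: [0.3193, 0.4437, 0.2268]
ee_rot: [-3.141, 0.0, -0.509]
force: [0.1, 0.6, 0.6]
width: 0.0701
```

>>> {"method": "drive_tool", "body": {
  "targets": [
    [0.63,-1,0,0,0,-0.4],
    [0.63,-1,0,0,0,-0.4],
    [0.63,-1,0,0,0,-0.4],
    [0.63,-1,0,0,0,-0.3],
    [0.63,-1,0,0,0,-0.3]
  ]
}}

```text
t: 2.45
eef_pos: [0.4454, 0.2438, 0.2269]
ee_rot: [-3.141, -0.0, -0.697]
force: [1.2, -0.2, -0.5]
width: 0.0703
```

>>> {"method": "drive_tool", "body": {
  "targets": [
    [0.63,-1,-0.3,0,0,-0.3],
    [0.63,-1,-0.5,0,0,-0.3],
    [0.61,-1,-0.5,0,0,0],
    [0,0,-0.5,0,0,0],
    [0,0,0,0,0,0]
  ]
}}

```text
t: 3.08
eef_pos: [0.5188, 0.124, 0.1533]
ee_rot: [3.139, 0.001, -0.761]
force: [-0.3, -0.0, 0.4]
width: 0.0701
```

```bash
python3 - <<'E'
from h import *
s=arm.get_state();print(s["t"],s["q"].round(3),s["eef_pos"].round(4),np.degrees(s["ee_rot"]).round(2),s["force"].round(2))
E
```

```text
3.075 [ 0.602  0.19  -0.4   -0.    -0.983  0.208] [0.5188 0.124  0.1533] [ 1.7983e+02  5.0000e-02 -4.3610e+01] [-0.28 -0.02  0.41]
```

>>> {"method": "drive_tool", "body": {
  "targets": [
    [0.03,-0.02,-1,0,0,0],
    [0,0,-0.9,0,0,0],
    [0,0,-0.6,0,0,0],
    [0,0,-0.4,0,0,0],
    [0,0,-0.2,0,0,0]
  ]
}}

```text
t: 3.7
eef_pos: [0.5209, 0.1251, 0.0307]
ee_rot: [-3.141, -0.0, -0.758]
force: [0.2, -0.0, -0.0]
width: 0.0701
```

>>> {"method": "drive_tool", "body": {
  "targets": [
    [0,0,0,0,0,0],
    [0,0,0,0,0,0],
    [0,0,0,0,0,0],
    [0,0,0,0,0,0]
  ],
  "claw": 0.3,
  "newtons": 25
}}

```text
t: 4.2
eef_pos: [0.5209, 0.1244, 0.031]
ee_rot: [-3.141, -0.0, -0.76]
force: [-0.8, -0.5, 0.8]
width: 0.0356
```

```bash
python3 - <<'E'
from h import *
s=arm.get_state();print(s["t"],s["eef_pos"].round(4),np.degrees(s["ee_rot"]).round(2),s["force"].round(2),s["width"])
im,d=arm.grab_frame("scene");print(RT("scene")[1])
u,v=map(int,px("scene",[.521,.123,.03]));save("grip",im[max(0,v-75):v+75,max(0,u-100):u+100],4)
E
```

```text
4.2 [0.5209 0.1244 0.031 ] [-1.7996e+02 -1.0000e-02 -4.3520e+01] [-0.81 -0.5   0.85] 0.03558504424786543
[0.16403167 0.60630479 0.5813854 ]
```

View pics/grip.png

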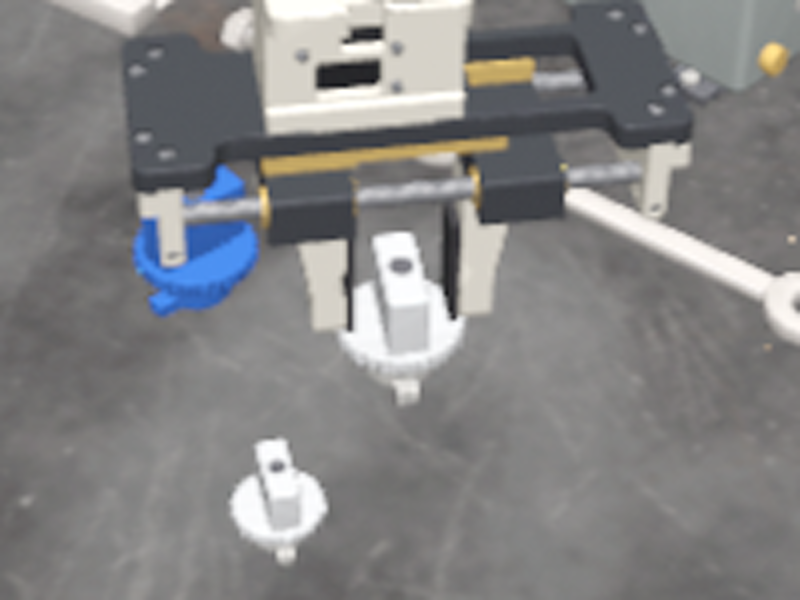

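The jaws straddle the bar of the target cap (at 400,290 in the crop), clear of the blue and small caps.

>>> {"method": "drive_tool", "body": {
  "targets": [
    [0,0,-0.07,0,0,0],
    [0,0,0,0,0,0],
    [0,0,0,0,0,0],
    [0,0,0,0,0,0],
    [0,0,0,0,0,0]
  ],
  "claw": 0,
  "newtons": 45
}}

```text
t: 4.88
eef_pos: [0.5207, 0.1242, 0.0277]
ee_rot: [3.142, 0.0, -0.76]
force: [-0.4, 0.1, -1.6]
width: 0.0154
```

>>> {"method": "drive_tool", "body": {
  "targets": [
    [0,0,0,0,0,0],
    [0,0,0.4,0,0,0],
    [0,0,1,0,0,0],
    [0,0,1,0,0,0],
    [0,0,1,0,0,0]
  ]
}}

```text
t: 5.5
eef_pos: [0.5205, 0.1241, 0.1651]
ee_rot: [3.142, 0.0, -0.76]
force: [1.0, 0.6, -1.1]
width: 0.0153
```

```bash
python3 - <<'E'
from h import *
s=arm.get_state();print(s["t"],s["q"].round(2),s["eef_pos"].round(4),np.degrees(s["ee_rot"]).round(2),s["force"].round(2),s["width"])
E
```

```text
5.5 [ 0.6   0.18 -0.38 -0.   -1.01  0.21] [0.5205 0.1241 0.1651] [180.     0.   -43.52] [ 0.97  0.62 -1.11] 0.015302005327991895
```

>>> {"method": "drive_tool", "body": {
  "targets": [
    [0.06,-0.5,0.6,0,0,0.8],
    [0.06,-0.9,0.6,0,0,1],
    [0.06,-0.9,0,0,0,1],
    [0.06,-0.9,0,0,0,1],
    [0.06,-0.9,0,0,0,1]
  ]
}}

```text
t: 6.12
eef_pos: [0.5325, -0.0408, 0.2119]
ee_rot: [-3.141, -0.0, -0.253]
force: [0.4, -0.6, -1.2]
width: 0.0154
```

>>> {"method": "drive_tool", "body": {
  "targets": [
    [0.06,-0.9,0,0,0,1],
    [0.06,-0.9,0,0,0,1],
    [0.06,-0.9,-0.3,0,0,1],
    [0,-0.3,-0.4,0,0,0.7],
    [0,0,0,0,0,0]
  ]
}}

```text
t: 6.75
eef_pos: [0.5387, -0.1605, 0.1823]
ee_rot: [-3.141, 0.003, 0.129]
force: [0.1, 0.3, -1.7]
width: 0.0156
```

```bash
python3 - <<'E'
from h import *
s=arm.get_state();print(s["t"],s["q"].round(2),s["eef_pos"].round(4),np.degrees(s["ee_rot"]).round(2),s["force"].round(2),s["width"])
E
```

```text
6.75 [ 0.06  0.21 -0.3  -0.   -1.06  1.64] [ 0.5387 -0.1605  0.1823] [-1.7997e+02  1.7000e-01  7.3600e+00] [ 0.07  0.26 -1.74] 0.015618053695733937
```

>>> {"method": "drive_tool", "body": {
  "targets": [
    [0.04,0,-0.5,0,0,0],
    [0,0,-0.4,0,0,0],
    [0,0,-0.2,0,0,0],
    [0,0,0,0,0,0]
  ]
}}

```text
t: 7.25
eef_pos: [0.5413, -0.1595, 0.1394]
ee_rot: [-3.142, 0.001, 0.131]
force: [-0.0, 0.1, -1.0]
width: 0.0161
```

```bash
python3 - <<'E'
from h import *
s=arm.get_state();print(s["t"],s["eef_pos"].round(4),np.degrees(s["ee_rot"]).round(2),s["force"].round(2))
im,d=arm.grab_frame("scene")
u,v=map(int,px("scene",[.54,-.16,.11]));save("neck",im[v-45:v+45,u-60:u+60],6)
for c in("scene","top"):
    arm.grab_frame(c)
    for t in("cap_foot","cap_centre","mouth"):
        for r in arm.landmark_of(t,c)[:2]: print(c,t,round(r["score"],2),w(c,r["point"]).round(4))
E
```

```text
7.25 [ 0.5413 -0.1595  0.1394] [-1.80e+02  6.00e-02  7.49e+00] [-0.02  0.14 -0.96]
scene cap_foot 0.89 [ 0.5468 -0.1618  0.1144]
scene cap_foot 0.75 [ 6.141e-01  1.415e-01 -5.000e-04]
scene cap_centre 0.75 [0.6151 0.1375 0.0231]
scene cap_centre 0.69 [ 0.5441 -0.1571  0.1384]
scene mouth 0.9 [ 0.5444 -0.1586  0.0998]
top cap_foot 0.44 [ 0.4988  0.2164 -0.0013]
top cap_centre 0.54 [0.5008 0.2153 0.0219]
```

View pics/neck.png

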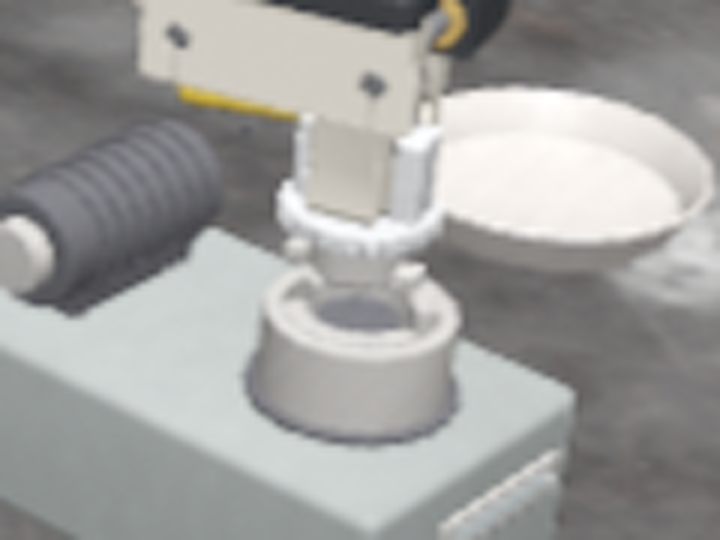

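The cap hovers over the neck with its lugs (295,248 and 410,272 in the crop) above the slots (295,280 and 425,300). I'll feel my way down.

>>> {"method": "drive_tool", "body": {
  "targets": [
    [0,0,0,0,0,0],
    [0,0,-0.1,0,0,0],
    [0,0,-0.1,0,0,0],
    [0,0,0,0,0,0],
    [0,0,0,0,0,0]
  ]
}}

```text
t: 8.32
eef_pos: [0.5415, -0.1598, 0.1317]
ee_rot: [3.142, 0.0, 0.131]
force: [-0.8, -0.3, -0.9]
width: 0.0157
```

>>> {"method": "drive_tool", "body": {
  "targets": [
    [0,0,-0.03,0,0,0],
    [0,0,-0.03,0,0,0],
    [0,0,-0.02,0,0,0],
    [0,0,0,0,0,0],
    [0,0,0,0,0,0]
  ]
}}

```text
t: 8.95
eef_pos: [0.5415, -0.1597, 0.1286]
ee_rot: [3.142, -0.0, 0.131]
force: [-0.7, 0.0, -1.6]
width: 0.0161
```

>>> {"method": "drive_tool", "body": {
  "targets": [
    [-0.025,-0.015,-0.02,0,0,0],
    [0,0,-0.03,0,0,0],
    [0,0,-0.02,0,0,0],
    [0,0,0,0,0,0],
    [0,0,0,0,0,0]
  ]
}}

```text
t: 9.57
eef_pos: [0.5405, -0.1603, 0.1258]
ee_rot: [3.142, -0.0, 0.131]
force: [1.3, 0.2, -1.4]
width: 0.0152
```

>>> {"method": "drive_tool", "body": {
  "targets": [
    [0,0,-0.03,0,0,0],
    [0,0,-0.03,0,0,0],
    [0,0,0,0,0,0],
    [0,0,0,0,0,0]
  ]
}}

```text
t: 10.07
eef_pos: [0.5406, -0.1603, 0.1236]
ee_rot: [3.142, -0.0, 0.131]
force: [-0.9, -0.2, 2.6]
width: 0.016
```

>>> {"method": "drive_tool", "body": {
  "targets": [
    [0,0,-0.05,0,0,0],
    [0,0,-0.05,0,0,0],
    [0,0,-0.05,0,0,0],
    [0,0,-0.03,0,0,0],
    [0,0,0,0,0,0]
  ]
}}

```text
t: 10.7
eef_pos: [0.5406, -0.1604, 0.1165]
ee_rot: [3.141, -0.0, 0.131]
force: [-1.8, 0.4, 5.7]
width: 0.0155
```

>>> {"method": "drive_tool", "body": {
  "targets": [
    [0,0,-0.05,0,0,0],
    [0,0,-0.05,0,0,0],
    [0,0,-0.03,0,0,0],
    [0,0,0,0,0,0],
    [0,0,0,0,0,0]
  ]
}}

```text
t: 11.32
eef_pos: [0.5407, -0.1604, 0.1117]
ee_rot: [3.141, -0.001, 0.131]
force: [-3.2, 1.3, 8.9]
width: 0.0156
```

>>> {"method": "drive_tool", "body": {
  "targets": [
    [-0.02,0.01,-0.015,0,0,0],
    [0,0,0,0,0,0],
    [0,0,0,0,0,0]
  ]
}}

```text
t: 11.7
eef_pos: [0.5406, -0.1603, 0.1116]
ee_rot: [3.14, -0.002, 0.131]
force: [-2.4, -0.3, 9.4]
width: 0.0162
```

>>> {"method": "drive_tool", "body": {
  "targets": [
    [0,0,0,0,0,-0.4],
    [0,0,0,0,0,-0.5],
    [0,0,0,0,0,-0.5],
    [0,0,0,0,0,-0.5],
    [0,0,0,0,0,0]
  ]
}}

```text
t: 12.32
eef_pos: [0.5409, -0.1603, 0.1115]
ee_rot: [3.141, -0.003, -0.069]
force: [-1.1, -0.3, 9.0]
width: 0.0163
```

```bash
python3 - <<'E'
from h import *
s=arm.get_state();print(s["t"],s["eef_pos"].round(4),np.degrees(s["ee_rot"]).round(2),s["force"].round(2),s["moment"].round(3))
E
```

```text
12.325 [ 0.5409 -0.1603  0.1115] [ 1.7996e+02 -1.5000e-01 -3.9300e+00] [-1.09 -0.28  9.  ] [-0.116  0.4   -0.076]
```

>>> {"method": "drive_tool", "body": {
  "targets": [
    [0,0,-0.015,0,0,-0.3],
    [0,0,0,0,0,-0.5],
    [0,0,0,0,0,-0.5],
    [0,0,0,0,0,-0.5],
    [0,0,0,0,0,0]
  ]
}}

```text
t: 12.95
eef_pos: [0.5411, -0.1603, 0.111]
ee_rot: [3.142, -0.003, -0.257]
force: [-1.1, -0.4, 9.3]
width: 0.0156
```

```bash
python3 - <<'E'
from h import *
s=arm.get_state();print(s["t"],s["eef_pos"].round(4),np.degrees(s["ee_rot"]).round(2),s["force"].round(2),s["moment"].round(3),s["width"])
im,d=arm.grab_frame("scene")
u,v=map(int,px("scene",[.54,-.16,.11]));save("turn",im[v-45:v+45,u-60:u+60],6)
E
```

```text
12.95 [ 0.5411 -0.1603  0.111 ] [ 1.800e+02 -1.700e-01 -1.472e+01] [-1.07 -0.45  9.31] [-0.056  0.394 -0.008] 0.015554533277495671
```

View pics/turn.png

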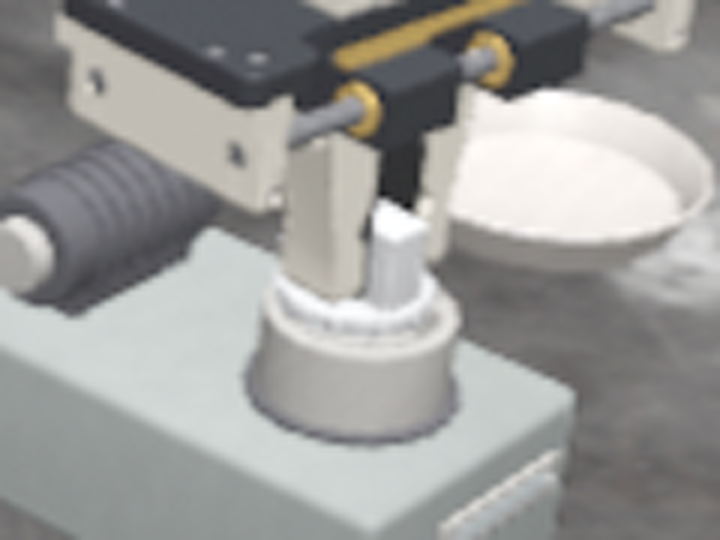

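The cap sits deep in the neck and has turned with the gripper without resistance, so I'll carry on.

>>> {"method": "drive_tool", "body": {
  "targets": [
    [0,0,0,0,0,-0.6],
    [0,0,0,0,0,-0.7],
    [0,0,0,0,0,-0.7],
    [0,0,0,0,0,-0.7],
    [0,0,0,0,0,-0.3]
  ]
}}

```text
t: 13.62
eef_pos: [0.5415, -0.1603, 0.1112]
ee_rot: [-3.14, -0.004, -0.572]
force: [0.6, -0.7, 9.6]
width: 0.0158
```

>>> {"method": "drive_tool", "body": {
  "targets": [
    [0,0,0,0,0,-0.6],
    [0,0,0,0,0,-0.7],
    [0,0,0,0,0,-0.7],
    [0,0,0,0,0,-0.7],
    [0,0,0,0,0,-0.3]
  ]
}}

```text
t: 14.25
eef_pos: [0.5417, -0.1603, 0.1113]
ee_rot: [-3.139, -0.003, -0.886]
force: [0.1, -0.4, 8.7]
width: 0.0156
```

>>> {"method": "drive_tool", "body": {
  "targets": [
    [0,0,0,0,0,-0.6],
    [0,0,0,0,0,-0.7],
    [0,0,0,0,0,-0.7],
    [0,0,0,0,0,-0.7],
    [0,0,0,0,0,-0.3]
  ]
}}

```text
t: 14.88
eef_pos: [0.5417, -0.1603, 0.1113]
ee_rot: [-3.138, -0.002, -1.2]
force: [1.2, 0.2, 8.7]
width: 0.0157
```

```bash
python3 - <<'E'
from h import *
s=arm.get_state();print(s["t"],s["eef_pos"].round(4),np.degrees(s["ee_rot"]).round(2),s["force"].round(2),s["moment"].round(3),s["width"])
E
```

```text
14.875 [ 0.5417 -0.1603  0.1113] [-1.798e+02 -1.400e-01 -6.876e+01] [1.16 0.22 8.71] [-0.077 -0.179  0.042] 0.015680327184524518
```

>>> {"method": "drive_tool", "body": {
  "targets": [
    [0,0,0,0,0,-0.5],
    [0,0,0,0,0,-0.5],
    [0,0,0,0,0,-0.4],
    [0,0,0,0,0,0]
  ]
}}

```text
t: 15.38
eef_pos: [0.5418, -0.1603, 0.1113]
ee_rot: [-3.138, -0.002, -1.346]
force: [1.2, -0.4, 9.1]
width: 0.0159
```

```bash
python3 - <<'E'
from h import *
s=arm.get_state();print(s["t"],s["eef_pos"].round(4),np.degrees(s["ee_rot"]).round(2),s["force"].round(2),s["moment"].round(3),s["width"])
E
```

```text
15.375 [ 0.5418 -0.1603  0.1113] [-1.7978e+02 -1.1000e-01 -7.7100e+01] [ 1.17 -0.4   9.13] [-0.109 -0.241 -0.012] 0.01590069597076442
```

>>> {"method": "drive_tool", "body": {
  "targets": [
    [0,0,0.04,0,0,0],
    [0,0,0.04,0,0,0],
    [0,0,0.03,0,0,0],
    [0,0,0,0,0,0],
    [0,0,0,0,0,0]
  ]
}}

```text
t: 16.0
eef_pos: [0.5417, -0.1603, 0.1155]
ee_rot: [-3.138, -0.002, -1.345]
force: [1.4, -1.8, 6.8]
width: 0.0159
```

>>> {"method": "drive_tool", "body": {
  "targets": [
    [0,0,0.025,0,0,0],
    [0,0,0.025,0,0,0],
    [0,0,0,0,0,0],
    [0,0,0,0,0,0]
  ]
}}

```text
t: 16.5
eef_pos: [0.5416, -0.1603, 0.1164]
ee_rot: [-3.138, -0.001, -1.346]
force: [5.0, -2.5, -1.1]
width: 0.0157
```

The upward spring force dropped to zero at lock level, so the lugs are in their pockets. I'll release the cap and withdraw.

>>> {"method": "drive_tool", "body": {
  "targets": [
    [0,0,0,0,0,0],
    [0,0,0,0,0,0],
    [0,0,0,0,0,0],
    [0,0,0,0,0,0],
    [0,0,0,0,0,0]
  ],
  "claw": 0.5
}}

```text
t: 17.12
eef_pos: [0.5396, -0.1599, 0.1161]
ee_rot: [3.142, 0.0, -1.346]
force: [1.0, -0.4, 0.1]
width: 0.0435
```

>>> {"method": "drive_tool", "body": {
  "targets": [
    [0,0,0.4,0,0,0],
    [0,0,1,0,0,0],
    [0,0,1,0,0,0],
    [0,0.6,0.6,0,0,0],
    [0,1,0,0,0,0]
  ]
}}

```text
t: 17.75
eef_pos: [0.541, -0.096, 0.2399]
ee_rot: [-3.136, -0.001, -1.348]
force: [0.8, 0.5, -1.2]
width: 0.0437
```

>>> {"method": "drive_tool", "body": {
  "targets": [
    [0,1,0,0,0,0],
    [0,1,0,0,0,0],
    [0,1,0,0,0,0],
    [0,0.6,0,0,0,0],
    [0,0,0,0,0,0]
  ]
}}

```text
t: 18.38
eef_pos: [0.5399, 0.0495, 0.2374]
ee_rot: [-3.14, 0.0, -1.344]
force: [-0.8, -0.4, -0.7]
width: 0.0439
```

```bash
python3 - <<'E'
from h import *
s=arm.get_state();print(s["t"],s["eef_pos"].round(4),s["width"],s["force"].round(2))
im,d=arm.grab_frame("top");P=cloud("top",d)
q0=P[(np.hypot(P[...,0]-.54,P[...,1]+.161)<.032)]
q=q0[q0[:,2]>.13-.005];print("bar",len(q),q.mean(0).round(4),np.median(q[:,2]),q[:,2].std());
(c,wh,a)=cv2.minAreaRect(q[:,:2].astype(np.float32)*1000);print(c,wh,a)
for r in arm.landmark_of("cap_centre","top"): print(round(r["score"],2),w("top",r["point"]).round(4))
im2,_=arm.grab_frame("scene")
u,v=map(int,px("scene",[.54,-.16,.11]));A=cv2.resize(im2[v-45:v+45,u-45:u+45],(390,390))
u,v=map(int,px("top",[.54,-.16,.11]));B=cv2.resize(im[v-45:v+45,u-45:u+45],(390,390));save("end",np.hstack([A,B]))
E
```

```text
18.375 [0.5399 0.0495 0.2374] 0.04388913291345044 [-0.75 -0.41 -0.74]
bar 211 [ 0.5408 -0.1597  0.1388] 0.13932734440490924 0.0026024864869236284
(541.0006713867188, -160.82066345214844) (15.524482727050781, 39.86144256591797) 13.010088920593262
0.55 [ 0.5454 -0.1602  0.1106]
```

View pics/end.png

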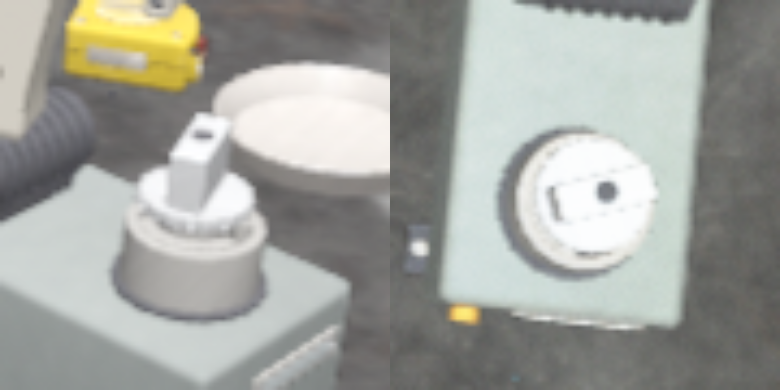

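The bar top is at z = 0.139, where a locked cap should read 0.140 and an unlocked one 0.148. The cap stands upright in the neck, turned about 84°, so I'm handing in.

```bash
python3 -c "
from station import arm
print(arm.job_done())"
```

```text
the job is handed in; nothing more can be done
None
```

The larger bare-metal cap is locked on the coolant tank's neck, and I handed the job in at about 18.5 s of the 72 s allowed. No verdict is reported on hand-in.

**What I did:** I gripped the cap by its bar and lined its lugs up with the slots, which I measured at about 7° from world x. I pushed it in until the foot was about 16 mm below the mouth, with the wrist reading about 9 N. I turned it about 84° clockwise and let it rise until the lugs stopped in their pockets. Then I let go and moved the arm well clear.

**Last checks:**
- **Height:** the depth image put the bar top at 139.3 mm. A locked cap should read 140 mm and an unlocked one 148 mm.
- **Position and angle:** the cap was within about 1 mm of the neck's axis, with the bar at -77°, and looked upright in both pictures.
- **Lock:** just before release, the upward force dropped from 6.8 N to about -1 N at lock level, as it should when the lugs take the load.
- **Disagreement:** the landmark network put the cap centre about 4–5 mm off to one side, with a score of only 0.55. That is about its stated accuracy, so I relied on the depth measurement.
- **Not re-measured:** I did not check the spanner and bolt again at the end. The arm never went down near them.

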